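Feed a glass rod to the scoring wheel and hold the slide at its click stop

ROBOT

A 6-joint arm with a two-finger parallel gripper is mounted at the origin on the work surface. World frame = base frame: x ahead of the robot, y to its left, z up, the work surface at z = 0. Lengths are in m, angles in rad, forces in N, time in s.
With the tool pointing down it reaches from about 0.275 to 0.85 m from the base axis. Payload 5.2 kg.
Tool frame: the origin (TCP) lies at the very end of the fingers, on their centre line; the grasp point (between the pads) lies 19 mm behind it; y points along the fingers, z is the direction in which the jaws open and shut, and the axes are right-handed (so a half turn about y gives the same grasp; the last joint's range is limited). The gripper opens to 85 mm and grips with 20 to 120 N. Pads are 22 mm wide; open, the fingers measure 114 mm over their backs; the gripper's body (76 mm by 85 mm) begins 54 mm behind the grasp point. The pads swing forward as they close: fully open they stand 13 mm farther back than shut.
Start: joints at [1.066, 0.259, 1.535, -0, 1.348, -0.203], TCP at [0.163, 0.525, 0.231] pointing down, gripper open.
Joint ranges: [-3.14, 3.14], [-0.91, 2.08], [0.19, 2.58], [-1.22, 4.36], [0.22, 2.71], [-3.12, 3.12]. Speed limits (rad/s): [2.57, 2.57, 3.14, 3.14, 3.14, 3.14].

INTERFACE

Orientations are given as a rotation vector (axis times angle).
In Python, from workcell import get_obs, read_camera, camera_info, job_done gives the robot as it stands.
- The arm moves only by the tool step_arm, never from a script. Its argument "targets" is a list that holds one entry, the list of rows, each a list of 5 numbers: the shift along the world's x, y, z in m, then the turn about the world's z in degrees, then the finger opening in m, from 0 to 0.0854. In form: [[[dx, dy, dz, roll, grip], ...]]. A call has 1 to 20 rows; each row is the pose to reach, as a shift and turn from the pose commanded when the call began; what a row does not reach only later rows make up. A row lasts 1/10 s, in which the tool goes at most 50 mm and 8.59 degrees, less where a joint would pass 70% of its speed; a pose out of reach is approached as far as the arm can. A call with a gripper value outside its range is refused whole. The fingers move at their own pace and stop on an object; "force" is the grip in N (left out, the last holds). Time passes only in rows, so rows that repeat a pose let the fingers close. It gives the time, the measured TCP pose, the force and the opening at its end, in the units of the state.
- get_obs(): the state, without advancing time (a new reading comes with each control period).
- read_camera(name): name is "scene" or "top" or "wrist"; returns the picture (384x512x3 uint8, blue, green, red); there is no depth.
- camera_info(name): a dict with "fx", "fy", "cx", "cy" (pixels), "world_to_cam" (4x4, takes a point from world to camera coordinates). Camera axes: x right, y down, z forward; pixel columns grow to the right and rows downward; lengths in m; the calibration is good to about 2 mm. The wrist camera is an equidistant fisheye: a pixel r from the principal point sees the ray r / f radians off the axis. A picture is of the moment at which its call begins: read the wrist's pose just before it. camera_info takes no time and is no camera call; for the wrist camera it gives the pose at the moment of the call.
- job_done(): hands the job in, once; it reports no verdict.
The state is a dict: "t": time; "joints": joint angles; "dq": joint speeds; "effort": joint torques, N m; "tcp_pos": TCP position; "tool_rot": TCP orientation; "force": force on the tool from outside, world axes, zero at the start; "wrist_torque": the same for the moment, N m; "width": finger opening in m.
Only numpy, scipy, OpenCV 4.12 (cv2) and the standard library are available. Lean on these libraries where they do the work, as an engineer would, in place of code of your own. Each camera call takes 0.05 s, during which the arm holds its last target.

TASK

Take the thick, full-length glass rod out of the wooden box, leaving the other pieces in it, and lay it in the two V blocks of the feed gauge, in front of the pusher. Then grip the slide's black fin and push the rod along by sliding until you feel the ball drop into its notch; do not overrun it, as the rod's rear end must stay against the pusher. Finish like that, still gripping the fin firmly with the ball in the notch, and leave the beaker, the paddle and the roller rest alone.

Things in the scene. Friction and masses are not known exactly. Their poses are not given: they have to be found in the camera images.
- gauge: Fixed feed gauge on a dark steel base plate 110 x 400 x 12 mm; origin on the table under the rail's centre line, y = feed direction (towards the scoring wheel), z up. Two aluminium V blocks stand at y = 15 to 58 and 122 to 190 mm; the window between them is open for fingers down to the plate (z = 12 mm). Scoring wheel on a post at y = 197 mm, up to z = 62 mm.
- seat (a point): Where the middle of the rod belongs when laid in the two V blocks (give or take 10 mm along the gauge's y): gauge x = 0, y = 90, z = 55 mm, which is the height of the axis of the lying rod. The V's are 90 degrees, open upward, 37 mm wide at the top, top edges at z = 61 mm. The pusher at its start stays behind a rod laid here.
- slide (a joint): Travel of the slide along gauge +y, m: starts at 0 to 0.03, end stop 0.13, friction 1.5 to 2 N. Its sprung ball runs on the rail, which has one notch 14 mm wide, out of sight, at a travel of 0.085 to 0.110, different each time. Nearing its middle the ball pulls the slide ahead with up to 5 N, past it it resists with 6 to 8 N. Let go within 3 mm of the middle, the slide centres itself.
- fin (a point): Grip point of the slide's black fin, 14 mm below its top: the fin is 16 mm thick across the travel (gauge x), 26 mm long along it (gauge y), from 56 to 99 mm above the table; the grey slide under it is 46 x 50 mm, its top 57 mm above the table. At travel 0 the fin is at gauge y = -145 mm.
- ball (a joint): Height of the detent ball in m: about 0 while it rides on the rail, about -0.0044 when it sits in the middle of the notch. The bright 8 mm pin head standing out of the slide beside the fin (gauge +x side) drops with it.
- pusher (a point): Centre of the pusher's front face, a 17 mm steel disc on a 12 mm thick rod, 125 mm ahead of the fin along gauge y and 55 mm above the table. It runs along the middle of the V.
- bin: Open wooden box, fixed, outer 250 (its x) x 260 (its y) x 45 mm high, walls and floor 6 mm, origin under its centre on the table. Holds white glass pieces lying in rows 68 mm apart, roughly along the box's x.
- rod: The wanted piece: white opal glass rod, the only one both thick and long: 18 mm diameter, 110 mm long, about 60 g, lying on the box's floor. Its x axis runs along the rod; both ends are alike.
- rod_center (a point): Middle of the thick rod, on its axis (15 mm above the table while in the box).
- thin_rod: Not wanted: white glass rod 10 mm diameter, 115 mm long, in the box; x along it.
- offcut: Not wanted: short white glass piece 18 mm diameter, 50 mm long, in the box; x along it.
- thin_short: Not wanted: white glass rod 10 mm diameter, 80 mm long, lying across the far end of the box.
- stopper: Not wanted: white glass stopper 26 mm wide, 28 mm high, standing at the far end of the box.
- beaker: Loose glass beaker 70 mm wide, 90 mm high, beyond the gauge; origin under its centre. Leave alone.
- paddle: Loose graphite paddle, 90 x 70 x 10 mm plate with a wooden handle, about 225 mm long, beyond the box. Leave alone.
- rest: Loose roller rest: round 80 mm foot, post and two brass rollers, 97 mm high, beyond the gauge. Leave alone.
Not all that is in view belongs to the job. Leave any blue or yellow look-alike of the rod alone.

How it is judged:
On the way:
1. the thick rod lies in both V blocks ahead of the pusher, let go, before the slide is fed forward (x of rod_center in the frame of gauge between -0.004 and 0.004 m and z of rod_center in the frame of gauge between 0.051 and 0.059 m and angle between the x axis of rod and the y axis of gauge, either way round below 0.08 rad and y of rod_center in the frame of gauge between 0.07 and 0.125 m and y of rod_center in the frame of pusher above 0.053 m and contact force between the fingers and rod below 0.1 N and value of joint slide below 0.06 m), for 0.2 s.
At the end, for the whole second after the job is handed in: The ball sits in the notch (sunk at least 2.5 mm) and the slide is still, the fingers grip the fin firmly (contact forces adding up to more than 12 N), and the thick rod lies at rest in the V blocks (axis within 4 mm and 0.08 rad of the V's line) with its rear end no more than 6 mm from the pusher (value of joint ball below -0.0025 m and contact force between the fingers and slide above 12 N and velocity of joint slide between -0.005 and 0.005 m/s and x of rod_center in the frame of gauge between -0.004 and 0.004 m and z of rod_center in the frame of gauge between 0.051 and 0.059 m and angle between the x axis of rod and the y axis of gauge, either way round below 0.08 rad and y of rod_center in the frame of pusher between 0.052 and 0.061 m and linear speed of rod below 0.01 m/s); the arm keeps its last pose, push and grip.
It fails at once if the beaker is pushed more than 30 mm or tipped over (distance of beaker from where it was at the start of the episode above 0.03 m or angle between beaker's own z axis and vertical above 0.5 rad).
It fails at once if the paddle is pushed more than 30 mm or tipped over (distance of paddle from where it was at the start of the episode above 0.03 m or angle between paddle's own z axis and vertical above 0.5 rad).
It fails at once if the rest is pushed more than 30 mm or tipped over (distance of rest from where it was at the start of the episode above 0.03 m or angle between rest's own z axis and vertical above 0.5 rad).
It fails at once if another piece is taken out of the box (height (world z) of any of thin_rod, offcut, thin_short, stopper above 0.06 m).
It also fails if it takes over 50 s, if anything falls off the work surface, if the arm or the gripper's body presses on something with over 40 N, if the wrist force passes 120 N, or if a joint passes its speed limit or range.

## Working session

There is one attempt and no reset: what is moved stays moved. The work goes in short steps, Python scripts to look and compute and a tool call to move; the robot and the scene stay as the last step left them, time stands still between calls to the robot, and variables do not carry over. Pictures are saved under pics/ and viewed, and the job is handed in when it is done.

Besides the shell and the picture viewer there is one more tool, called after "Request:" in YAML: its name, and indented under it one key for each argument. step_arm: Moves the arm, as the interface text tells. Its arguments: {"type":"object","properties":{"targets":{"type":"array","items":{"type":"array","items":{"type":"array","items":{"type":"number"}}}},"force":{"type":"number"}},"required":["targets"]}

```bash
ls; mkdir -p pics; cat > h.py <<'E'
import numpy as np, cv2
from workcell import get_obs, read_camera, camera_info, job_done
def ray(name,u,v,info=None):
    c=info or camera_info(name); T=np.array(c["world_to_cam"])
    R,t=T[:3,:3],T[:3,3]
    x=(u-c["cx"])/c["fx"]; y=(v-c["cy"])/c["fy"]
    if name=="wrist":
        r=np.hypot(x,y); d=np.array([np.sin(r)*x/max(r,1e-9),np.sin(r)*y/max(r,1e-9),np.cos(r)])
    else: d=np.array([x,y,1.])
    return -R.T@t, R.T@d
def onz(name,u,v,z,info=None):
    o,d=ray(name,u,v,info); return o+d*(z-o[2])/d[2]
def proj(name,p,info=None):
    c=info or camera_info(name); T=np.array(c["world_to_cam"])
    q=T[:3,:3]@np.array(p)+T[:3,3]
    if name=="wrist":
        r=np.hypot(q[0],q[1]); th=np.arctan2(r,q[2]); x,y=q[0]/r*th,q[1]/r*th
    else: x,y=q[0]/q[2],q[1]/q[2]
    return np.array([c["cx"]+c["fx"]*x,c["cy"]+c["fy"]*y])
E
python3 - <<'E'
from h import *
o=get_obs(); print(o)
for n in ("scene","top","wrist"):
    print(n,{k:np.round(v,4).tolist() for k,v in camera_info(n).items()})
    cv2.imwrite(f"pics/{n}0.png",read_camera(n))
E
```

```text
pics
{'t': 0.0, 'joints': array([ 1.06622063e+00,  2.59364790e-01,  1.53609997e+00,  8.73868908e-06,
        1.34802382e+00, -2.02795943e-01]), 'dq': array([-1.86653360e-05,  1.35259880e-03, -1.46520089e-03, -5.21833217e-04,
       -1.79068013e-03, -2.23290116e-05]), 'effort': array([ 5.25176001e-04, -4.46015632e+01, -2.90578973e+01, -6.94907180e-05,
        1.16912689e-02, -3.19500607e-06]), 'tcp_pos': array([0.16317558, 0.52466837, 0.23045621]), 'tool_rot': array([-1.5595662 ,  0.23743766, -0.23639011]), 'force': array([-0.13070302,  0.12348564, -0.49541135]), 'wrist_torque': array([-0.03576895,  0.01214639, -0.02567137]), 'width': 0.08541328456238506}
scene {'fx': 475.5914, 'fy': 475.5914, 'cx': 257.6472, 'cy': 197.3625, 'world_to_cam': [[-0.6786, 0.7344, 0.0092, 0.2746], [0.4281, 0.4057, -0.8075, -0.1789], [-0.5968, -0.544, -0.5898, 1.7082], [0.0, 0.0, 0.0, 1.0]]}
top {'fx': 480.834, 'fy': 480.834, 'cx': 253.3901, 'cy': 192.4362, 'world_to_cam': [[0.0165, -0.9999, -0.0036, 0.0668], [-0.9921, -0.016, -0.1241, 0.5283], [0.124, 0.0056, -0.9923, 1.2928], [0.0, 0.0, 0.0, 1.0]]}
wrist {'fx': 297.3186, 'fy': 297.3186, 'cx': 258.2753, 'cy': 195.8714, 'world_to_cam': [[0.2964, 0.9551, -0.0016, -0.5482], [0.9149, -0.2834, 0.2874, -0.0383], [0.274, -0.0867, -0.9578, 0.3795], [0.0, 0.0, 0.0, 1.0]]}
```

View pics/scene0.png

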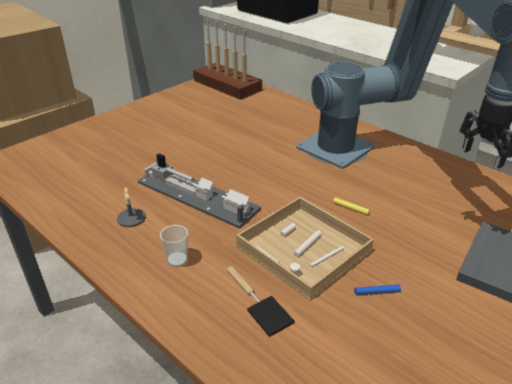

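View pics/top0.png

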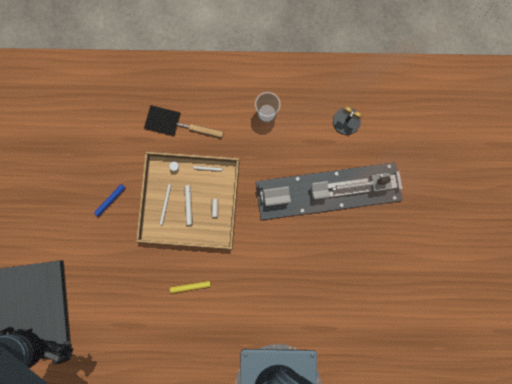

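View pics/wrist0.png

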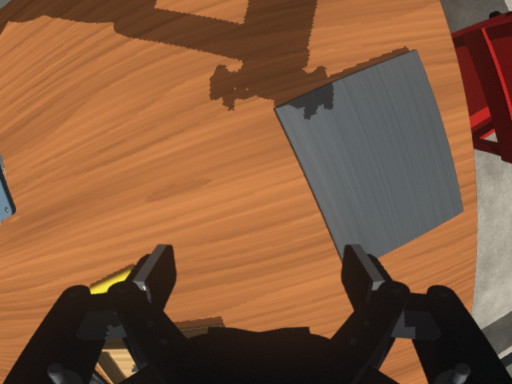

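```bash
python3 - <<'E'
import cv2,numpy as np
a=cv2.imread("pics/top0.png"); 
b=cv2.resize(a[145:255,130:245],None,fx=5,fy=5,interpolation=cv2.INTER_CUBIC); cv2.imwrite("pics/cbox.png",b)
b=cv2.resize(a[155:225,250:410],None,fx=5,fy=5,interpolation=cv2.INTER_CUBIC); cv2.imwrite("pics/cg.png",b)
E
```

```text
(no output)
```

View pics/cbox.png

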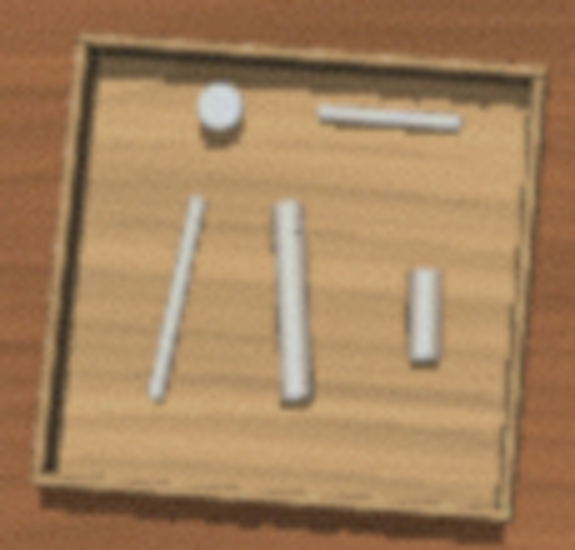

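View pics/cg.png

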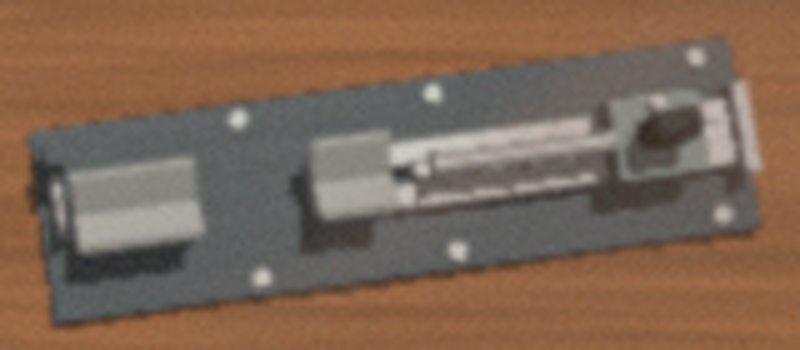

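The candidates in the top picture are:
- (188,205), thick and long
- (165,204), thin
- (215,208), short and thick
- (208,168), thin and short
- (174,167), stopper

The middle one at (188,205) is the only piece that is both thick and long, and the crop confirms it. Next I measure it and the gauge.

```bash
python3 - <<'E'
from h import *
def rodmask(n,a):
    h=cv2.cvtColor(a,cv2.COLOR_BGR2HSV); return ((h[...,1]<60)&(h[...,2]>150)).astype(np.uint8)
a=cv2.imread("pics/top0.png"); m=rodmask("top",a); m[:150]=0;m[255:]=0;m[:,:135]=0;m[:,245:]=0
n,l,s,c=cv2.connectedComponentsWithStats(m)
for i in range(1,n):
    if s[i,4]<15: continue
    pts=np.argwhere(l==i)[:,::-1].astype(np.float32)
    (cx,cy),(w,h),ang=cv2.minAreaRect(pts); 
    W=np.array([onz("top",u,v,0.015)[:2] for u,v in pts]); mu=W.mean(0)
    U,S,V=np.linalg.svd(W-mu); d=V[0]; q=(W-mu)@V.T
    print(s[i,4],c[i].round(1),"mean",mu.round(4),"dir deg",np.degrees(np.arctan2(d[1],d[0])).round(1),"LxW",np.ptp(q,0).round(3), "mid",(mu+V.T@((q.max(0)+q.min(0))/2)).round(4))
# scene
a=cv2.imread("pics/scene0.png"); m=rodmask("scene",a); m[:200]=0;m[290:]=0;m[:,:245]=0;m[:,365:]=0
n,l,s,c=cv2.connectedComponentsWithStats(m)
for i in range(1,n):
    if s[i,4]<15: continue
    pts=np.argwhere(l==i)[:,::-1]
    W=np.array([onz("scene",u,v,0.017)[:2] for u,v in pts]); mu=W.mean(0)
    U,S,V=np.linalg.svd(W-mu); d=V[0];q=(W-mu)@V.T
    print("scene",s[i,4],c[i].round(1),mu.round(4),np.degrees(np.arctan2(d[1],d[0])).round(1),np.ptp(q,0).round(3))
# gauge plate
a=cv2.imread("pics/top0.png"); h=cv2.cvtColor(a,cv2.COLOR_BGR2HSV)
m=((h[...,1]<90)).astype(np.uint8)*255; m[:150]=0;m[230:]=0;m[:,:248]=0;m[:,412:]=0
m=cv2.morphologyEx(m,cv2.MORPH_OPEN,np.ones((3,3)))
cs,_=cv2.findContours(m,cv2.RETR_EXTERNAL,cv2.CHAIN_APPROX_NONE); k=max(cs,key=cv2.contourArea)
r=cv2.minAreaRect(k); print(r); bp=cv2.boxPoints(r); W=np.array([onz("top",u,v,0.012)[:2] for u,v in bp]); print(bp.round(1),W.round(4),np.linalg.norm(W-np.roll(W,1,0),axis=1))
v=cv2.resize(a,None,fx=1,fy=1); cv2.drawContours(v,[k],-1,(0,0,255),1)
cv2.imwrite("pics/gm.png",cv2.resize(v[150:230,245:415],None,fx=4.5,fy=4.5))
# manual corners
C=[(30,132),(728,38),(760,228),(55,322)]
P=[onz("top",250+(u+.5)/5-.5,155+(v+.5)/5-.5,0.012)[:2] for u,v in C]; print(np.round(P,4)); 
P=np.array(P); c=P.mean(0); y=(P[0]+P[3]-P[1]-P[2]); print(c, np.degrees(np.arctan2(y[1],y[0])), np.linalg.norm(P-np.roll(P,1,0),axis=1))
E
```

```text
70 [173.4 165.8] mean [0.6014 0.3019] dir deg -78.7 LxW [0.026 0.024] mid [0.6013 0.3018]
82 [207.6 167.8] mean [0.5971 0.2055] dir deg -93.8 LxW [0.077 0.008] mid [0.5972 0.2057]
133 [164.8 204. ] mean [0.4929 0.3219] dir deg 170.2 LxW [0.114 0.009] mid [0.493  0.3218]
232 [187.9 204.6] mean [0.4925 0.2575] dir deg -175.9 LxW [0.11  0.017] mid [0.4929 0.2574]
107 [214.5 207.4] mean [0.4856 0.1832] dir deg -178.9 LxW [0.048 0.014] mid [0.4854 0.1831]
scene 94 [287.6 228.5] [0.4788 0.1813] 2.3 [0.064 0.021]
scene 207 [307.1 242.2] [0.4866 0.2555] 5.0 [0.126 0.019]
scene 147 [326.5 255.5] [0.4929 0.3239] -9.6 [0.119 0.013]
scene 57 [266.9 253.4] [0.593  0.2063] 86.3 [0.079 0.007]
scene 72 [294.3 266.5] [0.5816 0.2887] 26.1 [0.029 0.026]
((329.15130615234375, 190.62387084960938), (39.54713439941406, 144.7139129638672), 82.33319854736328)
[[254.8 180.7]
 [398.2 161.4]
 [403.5 200.6]
 [260.1 219.9]] [[ 0.5631  0.0721]
 [ 0.6246 -0.3315]
 [ 0.5136 -0.3439]
 [ 0.4531  0.0557]] [0.11117094 0.40831302 0.11169779 0.40414729]
[[ 0.5622  0.0699]
 [ 0.6221 -0.323 ]
 [ 0.5145 -0.3387]
 [ 0.4556  0.0542]]
[ 0.53860879 -0.13439147] 98.60036672624514 [0.10775557 0.39737088 0.10869556 0.39730943]
```

View pics/gm.png

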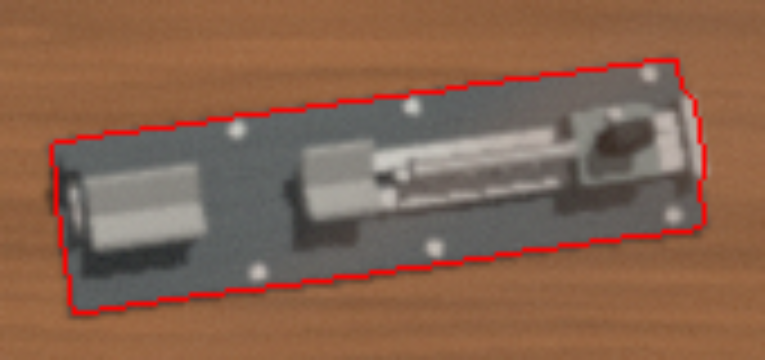

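```bash
python3 - <<'E'
from h import *
from scipy.spatial.transform import Rotation as R
o=get_obs(); M=R.from_rotvec(o["tool_rot"]).as_matrix(); print(M.round(3)); print("jaw dir",np.degrees(np.arctan2(M[1,2],M[0,2])))
f=lambda u,v,z:onz("top",250+(u+.5)/5-.5,155+(v+.5)/5-.5,z)[:2]
for nm,C,z in [("V2 top",[(70,172),(192,157),(205,236),(77,252)],.061),("V1 top",[(312,138),(390,130),(395,205),(314,219)],.061),("bolts",[(238,119),(432,93),(458,250),(262,277),(696,56),(724,214)],.013)]:
    P=np.array([f(*c,z) for c in C]); print(nm,P.round(4).tolist(),P.mean(0).round(4))
E
python3 - <<'E'
import cv2
a=cv2.imread("pics/scene0.png"); cv2.imwrite("pics/sg.png",cv2.resize(a[145:225,130:265],None,fx=5.5,fy=5.5,interpolation=cv2.INTER_CUBIC))
E
```

```text
[[ 0.955 -0.001  0.297]
 [-0.297 -0.001  0.955]
 [-0.    -1.    -0.001]]
jaw dir 72.70790696625062
V2 top [[0.5334, 0.0478], [0.5426, -0.018], [0.4998, -0.0253], [0.4901, 0.0435]] [0.5165 0.012 ]
V1 top [[0.5541, -0.0828], [0.5591, -0.125], [0.5183, -0.1275], [0.51, -0.0839]] [ 0.5354 -0.1048]
bolts [[0.5713, -0.0469], [0.5878, -0.1558], [0.4994, -0.1699], [0.4825, -0.0607], [0.6113, -0.3045], [0.522, -0.3185]] [ 0.5457 -0.176 ]
```

View pics/sg.png

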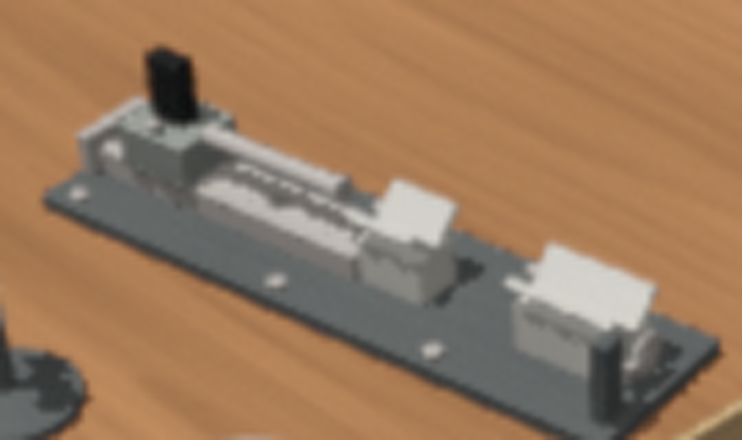

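Request:
step_arm:
  targets:
    - [[0.04,-0.03,0,3,0.05],[0.08,-0.065,0,6,0.05],[0.12,-0.1,0,10,0.05],[0.16,-0.13,0,14,0.05],[0.2,-0.165,0,18,0.05],[0.24,-0.2,0,21.5,0.05],[0.28,-0.23,0,21.5,0.05],[0.31,-0.255,-0.03,21.5,0.05],[0.328,-0.267,-0.06,21.5,0.05],[0.328,-0.267,-0.08,21.5,0.05],[0.328,-0.267,-0.08,21.5,0.05],[0.328,-0.267,-0.08,21.5,0.05]]
  force: 40

```text
t: 1.35
tcp_pos: [0.4911, 0.2582, 0.1513]
tool_rot: [-1.57, -0.057, 0.059]
force: [0.2, 0.3, 0.1]
width: 0.05
```

```bash
python3 - <<'E'
from h import *
from scipy.spatial.transform import Rotation as R
c=camera_info("wrist"); a=read_camera("wrist"); cv2.imwrite("pics/w1.png",a); o=get_obs()
M=R.from_rotvec(o["tool_rot"]).as_matrix()
print(o["tcp_pos"],o["width"],o["joints"].round(2),o["force"].round(2),"jaw",np.degrees(np.arctan2(M[1,2],M[0,2])))
for x in (-.055,0,.055): print(proj("wrist",np.array([.4925,.257,.015])+x*np.array([.997,.074,0]),c))
print(proj("wrist",[.4925,.257,.1],c))
E
```

```text
[0.49159215 0.25872524 0.15230225] 0.050221558000267646 [ 0.28  0.33  1.64  0.    1.17 -1.36] [ 0.03 -0.6   0.29] jaw 94.24600977537581
[257.99432148 129.9983192 ]
[257.99334923 186.75648378]
[257.99841204 238.33451977]
[257.82710511 218.02823234]
```

View pics/w1.png

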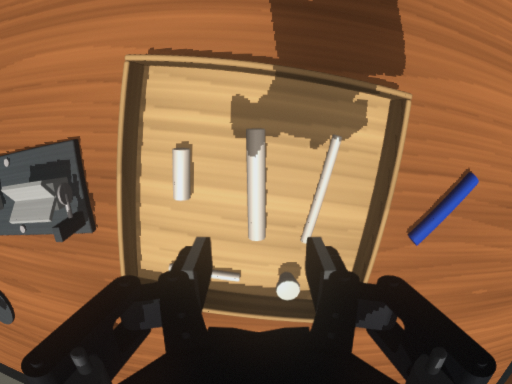

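Request:
step_arm:
  targets:
    - [[0.001,-0.0015,-0.04,0,0.045],[0.001,-0.0015,-0.08,0,0.045],[0.001,-0.0015,-0.115,0,0.045],[0.001,-0.0015,-0.13,0,0.045],[0.001,-0.0015,-0.138,0,0.045],[0.001,-0.0015,-0.141,0,0.045],[0.001,-0.0015,-0.141,0,0.045]]

```text
t: 2.1
tcp_pos: [0.4933, 0.2574, 0.0116]
tool_rot: [-1.569, -0.06, 0.056]
force: [-0.1, 0.2, -0.1]
width: 0.0451
```

Request:
step_arm:
  targets:
    - [[0,0,-0.001,0,0.01],[0,0,-0.001,0,0.01],[0,0,-0.001,0,0.01],[0,0,-0.001,0,0.01],[0,0,-0.001,0,0.01],[0,0,-0.001,0,0.01]]
  force: 40

```text
t: 2.7
tcp_pos: [0.4933, 0.2569, 0.0105]
tool_rot: [-1.569, -0.059, 0.056]
force: [-1.6, -0.3, 5.6]
width: 0.0162
```

Request:
step_arm:
  targets:
    - [[0,0,0.003,0,0.01],[0,0,0.006,0,0.01],[0,0,0.009,0,0.01],[0,0,0.009,0,0.01]]

```text
t: 3.1
tcp_pos: [0.4928, 0.2567, 0.0187]
tool_rot: [-1.57, -0.058, 0.057]
force: [0.9, 0.0, 0.1]
width: 0.0164
```

```bash
python3 - <<'E'
from h import *
c=camera_info("wrist"); a=read_camera("wrist"); cv2.imwrite("pics/w2.png",a[120:380,100:420].repeat(2,0).repeat(2,1)); o=get_obs(); print(o["tcp_pos"],o["width"],o["force"])
E
```

```text
[0.49259153 0.25668033 0.01851391] 0.016207704601219394 [-0.44650579 -0.25322056  0.39220791]
```

View pics/w2.png

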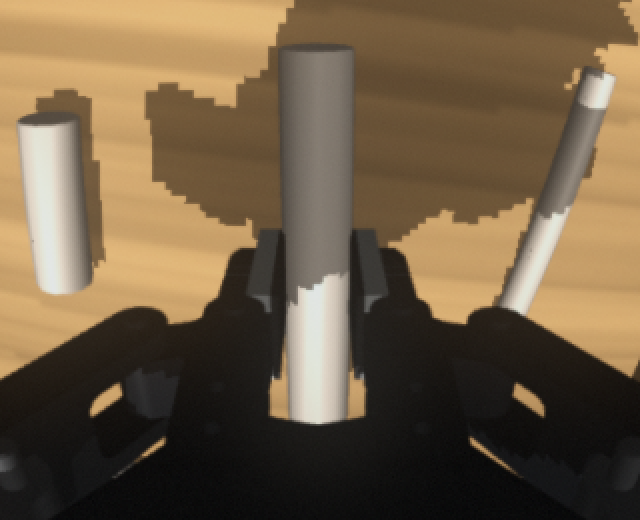

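Request:
step_arm:
  targets:
    - [[0,0,0.04,0,0.01],[0,0,0.08,0,0.01],[0,-0.02,0.12,-4,0.01],[0.003,-0.05,0.13,-12,0.01],[0.006,-0.09,0.13,-20,0.01],[0.01,-0.13,0.13,-28,0.01],[0.014,-0.17,0.13,-36,0.01],[0.02,-0.21,0.13,-44,0.01],[0.025,-0.25,0.13,-52,0.01],[0.03,-0.28,0.13,-60,0.01],[0.034,-0.3,0.13,-68,0.01],[0.034,-0.309,0.13,-76,0.01],[0.034,-0.309,0.13,-83,0.01],[0.034,-0.309,0.13,-85.6,0.01],[0.034,-0.309,0.13,-85.6,0.01],[0.034,-0.309,0.13,-85.6,0.01]]

```text
t: 4.75
tcp_pos: [0.5263, -0.0523, 0.1482]
tool_rot: [-1.277, 1.097, -1.096]
force: [-0.5, 0.1, -0.1]
width: 0.0165
```

```bash
python3 - <<'E'
from h import *
from scipy.spatial.transform import Rotation as R
c=camera_info("wrist"); a=read_camera("wrist"); cv2.imwrite("pics/w3.png",a); b=read_camera("top"); cv2.imwrite("pics/t3.png",b); s=read_camera("scene"); cv2.imwrite("pics/s3.png",s);o=get_obs(); M=R.from_rotvec(o["tool_rot"]).as_matrix(); print(o["tcp_pos"],o["width"],o["joints"].round(2),"jaw",np.degrees(np.arctan2(M[1,2],M[0,2])))
import pickle; pickle.dump(c,open("c3.pkl","wb"))
E
```

```text
[ 0.52642837 -0.05219462  0.14827314] 0.016617650100596588 [-0.31  0.29  1.7  -0.    1.14 -0.46] jaw 8.670592041708144
```

View pics/w3.png

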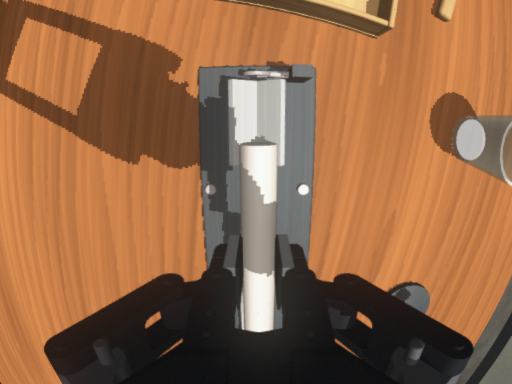

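View pics/s3.png

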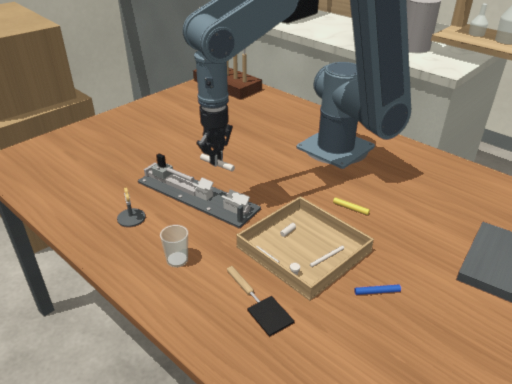

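```bash
python3 - <<'E'
from h import *
import pickle; c=pickle.load(open("c3.pkl","rb"))
a=cv2.imread("pics/w3.png"); v=cv2.resize(a[50:340,180:340],None,fx=2.06*1.0,fy=2.06,interpolation=cv2.INTER_CUBIC)
v=cv2.resize(a[55:205,185:330],None,fx=4,fy=4,interpolation=cv2.INTER_CUBIC);cv2.imwrite("pics/w3c.png",v)
f=lambda u,v,z:onz("wrist",u,v,z,c)
P={k:f(*k[:2],k[2]).round(4) for k in [(229,79,.061),(285,79,.061),(229,163,.061),(285,163,.061),(199.5,68,.012),(315.5,66,.012),(210,189,.014),(303,189,.014),(256.5,72,.06)]}
for k,p in P.items(): print(k,p[:2])
# rod ends
for q in [(241,147),(277,147)]: print(q,f(*q,.154))
print(f(258.5,143,.154),f(258.5,328,.154), f(244,262,.154),f(274,262,.154))
E
```

```text
(229, 79, 0.061) [0.4897 0.039 ]
(285, 79, 0.061) [0.5318 0.0455]
(229, 163, 0.061) [ 0.4989 -0.0261]
(285, 163, 0.061) [ 0.5425 -0.0194]
(199.5, 68, 0.012) [0.4551 0.0507]
(315.5, 66, 0.012) [0.5615 0.0689]
(210, 189, 0.014) [ 0.4804 -0.0634]
(303, 189, 0.014) [ 0.57   -0.0497]
(256.5, 72, 0.06) [0.5096 0.0475]
(241, 147) [5.10020962e-01 3.96455114e-04 1.54000000e-01]
(277, 147) [0.5265104  0.00293527 0.154     ]
[0.51775495 0.00345295 0.154     ] [ 0.5342749  -0.10377344  0.154     ] [ 0.51962431 -0.05875654  0.154     ] [ 0.53521358 -0.05637149  0.154     ]
```

View pics/w3c.png

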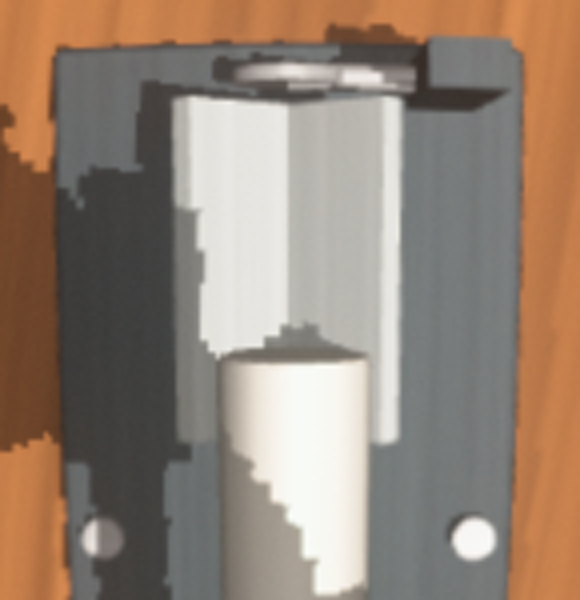

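Request:
step_arm:
  targets:
    - [[-0.0006,-0.004,-0.03,0,0.01],[-0.0006,-0.004,-0.06,0,0.01],[-0.0006,-0.004,-0.08,0,0.01],[-0.0006,-0.004,-0.09,0,0.01],[-0.0006,-0.004,-0.093,0,0.01],[-0.0006,-0.004,-0.095,0,0.01],[-0.0006,-0.004,-0.095,0,0.01]]

```text
t: 5.6
tcp_pos: [0.5266, -0.0565, 0.0541]
tool_rot: [-1.276, 1.096, -1.099]
force: [-0.1, 0.2, -0.6]
width: 0.0162
```

Request:
step_arm:
  targets:
    - [[0,0,-0.001,0,0.01],[0,0,-0.002,0,0.01],[0,0,-0.002,0,0.01]]

```text
t: 5.9
tcp_pos: [0.526, -0.0564, 0.0516]
tool_rot: [-1.276, 1.097, -1.098]
force: [-0.3, -0.5, -0.3]
width: 0.016
```

Request:
step_arm:
  targets:
    - [[0,0,-0.001,0,0.01],[0,0,-0.001,0,0.01]]

```text
t: 6.1
tcp_pos: [0.5261, -0.0564, 0.0512]
tool_rot: [-1.276, 1.097, -1.098]
force: [-1.7, -0.0, 5.9]
width: 0.0164
```

Request:
step_arm:
  targets:
    - [[0,0,-0.001,0,0.01],[0,0,-0.001,0,0.01]]

```text
t: 6.3
tcp_pos: [0.5261, -0.0564, 0.051]
tool_rot: [-1.276, 1.097, -1.098]
force: [-5.3, 2.2, 14.0]
width: 0.0161
```

Request:
step_arm:
  targets:
    - [[0,0,-0.001,0,0.01],[0,0,-0.001,0,0.01]]

```text
t: 6.5
tcp_pos: [0.5261, -0.0564, 0.0509]
tool_rot: [-1.276, 1.096, -1.099]
force: [-7.1, 1.4, 22.1]
width: 0.0165
```

The rod is seated, with 22 N of contact force. I'll relax upward and open.

Request:
step_arm:
  targets:
    - [[0,0,0.002,0,0.01],[0,0,0.0025,0,0.018],[0,0,0.0025,0,0.024],[0,0,0.0025,0,0.035],[0,0,0.0025,0,0.045],[0,0,0.0025,0,0.045],[0,0,0.02,0,0.045],[0,0,0.05,0,0.045],[0,0,0.09,0,0.045],[0,0,0.11,0,0.045],[0,0,0.11,0,0.045]]

```text
t: 7.6
tcp_pos: [0.5281, -0.057, 0.1617]
tool_rot: [-1.274, 1.092, -1.103]
force: [1.2, 0.9, -0.5]
width: 0.0445
```

```bash
python3 - <<'E'
from h import *
import pickle
c=camera_info("wrist"); a=read_camera("wrist"); cv2.imwrite("pics/w4.png",a); cv2.imwrite("pics/s4.png",read_camera("scene")); o=get_obs(); print(o["tcp_pos"],o["width"],o["force"])
pickle.dump(c,open("c4.pkl","wb"))
s=cv2.imread("pics/s4.png");cv2.imwrite("pics/s4c.png",cv2.resize(s[140:225,130:265],None,fx=5.5,fy=5.5,interpolation=cv2.INTER_CUBIC))
E
```

```text
[ 0.52574664 -0.05632544  0.15815574] 0.044825908283719906 [-0.56347068  0.62064304  0.02542031]
```

View pics/w4.png

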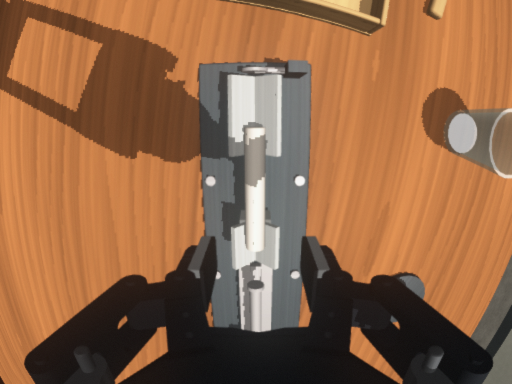

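View pics/s4c.png

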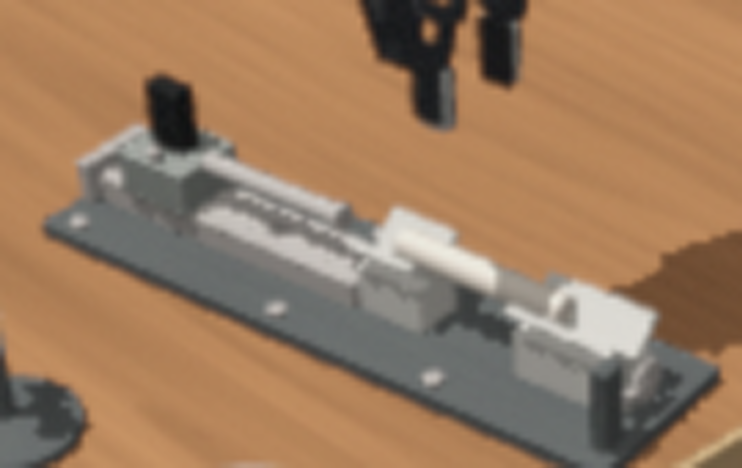

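```bash
python3 - <<'E'
from h import *
import pickle; c=pickle.load(open("c4.pkl","rb"))
yh=np.array([-.1512,.9885]); xh=np.array([.9885,.1512])
f=lambda u,v,z:onz("wrist",u,v,z,c)[:2]
V=[f(228,76,.061),f(280,76,.061),f(229,155,.061),f(281,155,.061)]; vc=np.mean(V,0); O=vc-.156*yh
print("V",np.round(V,4),"O",O)
g=lambda u,v,z:np.round([(f(u,v,z)-O)@xh,(f(u,v,z)-O)@yh],4)
print("rod ends",g(255,125,.062),g(256,249,.055),"mid wid",g(246,185,.055),g(264,185,.055))
print("V1",g(233,266,.061),g(279,267,.061),g(234,224,.061)); print("pusher top front",g(256,283,.0635))
# fin from top image pic t3: black blob
for n in ("top0",):
    a=cv2.imread(f"pics/{n}.png"); h=a.max(2); m=(h<45).astype(np.uint8); m[:165]=0;m[200:]=0;m[:,:370]=0;m[:,405:]=0
    k=np.argwhere(m)[:,::-1]; print(len(k),k.mean(0),k.min(0),k.max(0))
    p=onz("top",*k.mean(0),.08)[:2]; print("fin",p,"gauge",(p-O)@xh,(p-O)@yh)
a=cv2.imread("pics/scene0.png"); h=a.max(2); m=(h<45).astype(np.uint8); m[:140]=0;m[185:]=0;m[:,:145]=0;m[:,180:]=0
k=np.argwhere(m)[:,::-1]; print(len(k),k.mean(0)); p=onz("scene",*k.mean(0),.079)[:2]; print("fin scene",p,(p-O)@xh,(p-O)@yh)
E
```

```text
V [[ 0.4897  0.0377]
 [ 0.531   0.0438]
 [ 0.4996 -0.0269]
 [ 0.5422 -0.0205]] O [ 0.53919462 -0.14566773]
rod ends [0.0004 0.1482] [0.0009 0.0341] mid wid [-0.0076  0.096 ] [0.0081 0.096 ]
V1 [-0.0208  0.019 ] [0.0226 0.0177] [-0.0185  0.062 ]
pusher top front [0.0008 0.0014]<stdin>:13: RuntimeWarning: Mean of empty slice.
  ret = um.true_divide(
Traceback (most recent call last):
ValueError: zero-size array to reduction operation minimum which has no identity
```

Request:
step_arm:
  targets:
    - [[0.005,-0.04,0.02,0,0.045],[0.012,-0.08,0.03,0,0.045],[0.019,-0.12,0.03,0,0.045],[0.026,-0.16,0.03,0,0.045],[0.032,-0.2,0.03,0,0.045],[0.036,-0.235,0.01,0,0.045],[0.036,-0.235,0,0,0.045],[0.036,-0.235,0,0,0.045],[0.036,-0.235,0,0,0.045]]

```text
t: 8.6
tcp_pos: [0.5612, -0.2898, 0.1569]
tool_rot: [-1.276, 1.1, -1.094]
force: [-0.6, 0.6, 0.7]
width: 0.0453
```

```bash
python3 - <<'E'
from h import *
import pickle
c=camera_info("wrist"); a=read_camera("wrist"); cv2.imwrite("pics/w5.png",a); o=get_obs(); print(o["tcp_pos"],o["width"],o["force"],o["tool_rot"])
pickle.dump(c,open("c5.pkl","wb"))
cv2.imwrite("pics/w5c.png",cv2.resize(a[130:310,170:350],None,fx=3.3,fy=3.3,interpolation=cv2.INTER_CUBIC))
E
```

```text
[ 0.56172162 -0.2898839   0.15794092] 0.04530885394095183 [ 0.451805   -0.16581489  0.40247235] [-1.27667285  1.09820751 -1.0957315 ]
```

View pics/w5.png

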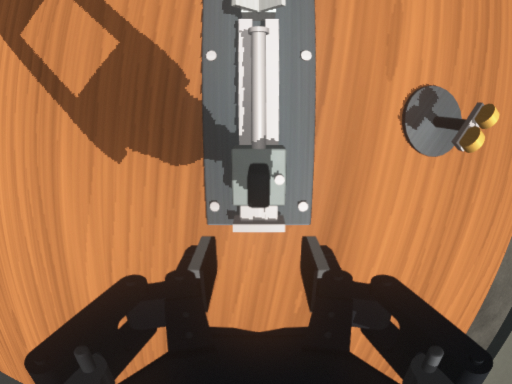

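View pics/w5c.png

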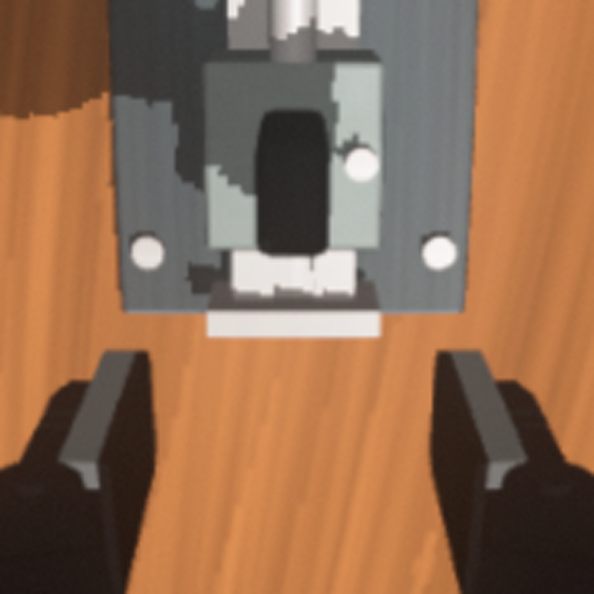

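```bash
python3 - <<'E'
from h import *
import pickle; c=pickle.load(open("c5.pkl","rb"))
O=np.array([.5392,-.1457]); yh=np.array([-.1512,.9885]); xh=np.array([.9885,.1512])
print("cam",ray("wrist",0,0,c)[0])
def f(u,v,z):
    p=onz("wrist",170+(u+.5)/3.3-.5,130+(v+.5)/3.3-.5,z,c)[:2]; return p.round(4),np.round([(p-O)@xh,(p-O)@yh],4)
for n,k in dict(slTL=(205,62,.057),slTR=(381,62,.057),slBL=(206,248,.057),slBR=(380,248,.057),finBL=(258,255,.099),finBR=(328,255,.099),finTopb=(292,110,.057),pin=(361,163,.062),fT=(292,110,.099)).items(): print(n,*f(*k))
E
```

```text
cam [ 0.55042146 -0.21903953  0.30008507]
slTL [ 0.5333 -0.2534] [-0.0221 -0.1056]
slTR [ 0.5767 -0.2468] [ 0.0218 -0.1056]
slBL [ 0.5399 -0.3018] [-0.0229 -0.1544]
slBR [ 0.5849 -0.2949] [ 0.0226 -0.1544]
finBL [ 0.5531 -0.2873] [-0.0077 -0.1421]
finBR [ 0.568 -0.285] [ 0.0074 -0.1421]
finTopb [ 0.5566 -0.2623] [-0.0004 -0.1179]
pin [ 0.5755 -0.272 ] [ 0.0168 -0.1304]
fT [ 0.5556 -0.2548] [-0.0003 -0.1103]
```

Request:
step_arm:
  targets:
    - [[-0.0026,0.0155,-0.02,0,0.045],[-0.0026,0.0155,-0.05,0,0.045],[-0.0026,0.0155,-0.08,0,0.045],[-0.0026,0.0155,-0.09,0,0.045],[-0.0026,0.0155,-0.092,0,0.045],[-0.0026,0.0155,-0.092,0,0.03],[-0.0026,0.0155,-0.092,0,0.01],[-0.0026,0.0155,-0.092,0,0.005],[-0.0026,0.0155,-0.092,0,0.005],[-0.0026,0.0155,-0.092,0,0.005],[-0.0026,0.0155,-0.092,0,0.005]]
  force: 40

```text
t: 9.75
tcp_pos: [0.559, -0.2766, 0.0683]
tool_rot: [-1.278, 1.097, -1.099]
force: [-5.3, 1.2, 6.1]
width: 0.0155
```

```bash
python3 - <<'E'
from h import *
a=read_camera("wrist"); o=get_obs(); print(o["tcp_pos"],o["width"],o["force"])
cv2.imwrite("pics/w6c.png",cv2.resize(a[130:310,170:350],None,fx=3.3,fy=3.3,interpolation=cv2.INTER_CUBIC))
E
```

```text
[ 0.55905604 -0.27663595  0.06833644] 0.01527164139128605 [-5.324041    0.84540972  6.02227096]
```

View pics/w6c.png

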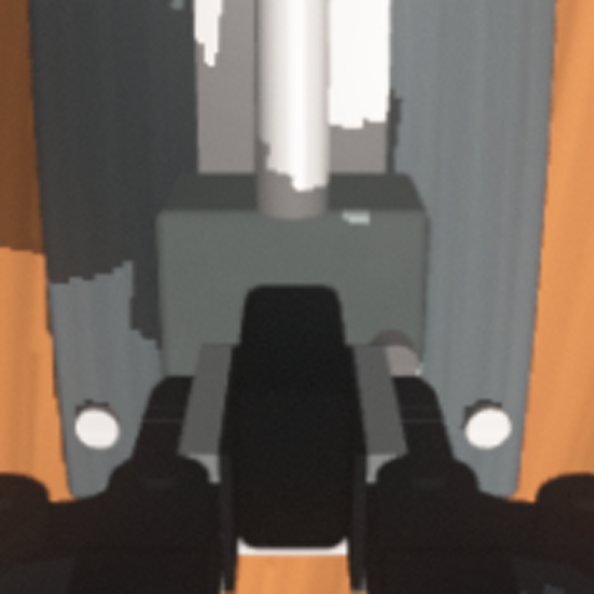

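Request:
step_arm:
  targets:
    - [[-0.0009,0.002,0.0007,0,0.005],[-0.0013,0.005,0.0007,0,0.005],[-0.0018,0.008,0.0007,0,0.005],[-0.0023,0.011,0.0007,0,0.005],[-0.0027,0.014,0.0007,0,0.005],[-0.0032,0.017,0.0007,0,0.005],[-0.0037,0.02,0.0007,0,0.005],[-0.0041,0.023,0.0007,0,0.005],[-0.0046,0.026,0.0007,0,0.005],[-0.005,0.029,0.0007,0,0.005],[-0.0055,0.032,0.0007,0,0.005],[-0.006,0.035,0.0007,0,0.005],[-0.0064,0.038,0.0007,0,0.005],[-0.0069,0.041,0.0007,0,0.005],[-0.0073,0.044,0.0007,0,0.005],[-0.0078,0.047,0.0007,0,0.005],[-0.0083,0.05,0.0007,0,0.005],[-0.0086,0.052,0.0007,0,0.005],[-0.0089,0.054,0.0007,0,0.005]]

```text
t: 11.7
tcp_pos: [0.5508, -0.2225, 0.0683]
tool_rot: [-1.277, 1.096, -1.1]
force: [-4.8, -3.7, 6.7]
width: 0.0156
```

```bash
python3 - <<'E'
from h import *
c=camera_info("wrist");a=read_camera("wrist"); o=get_obs(); print(o["tcp_pos"],o["width"],o["force"])
cv2.imwrite("pics/w7.png",a)
E
```

```text
[ 0.5506829  -0.22201442  0.06831158] 0.015284352227031178 [-3.15559037 -1.47239937  7.03140051]
```

View pics/w7.png

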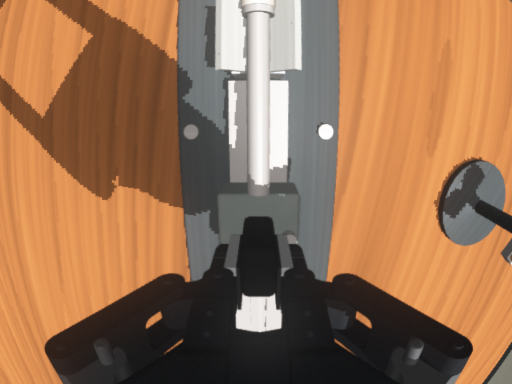

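Request:
step_arm:
  targets:
    - [[-0.0003,0.002,0,0,0.005],[-0.0006,0.004,0,0,0.005],[-0.0009,0.006,0,0,0.005],[-0.0012,0.008,0,0,0.005]]

```text
t: 12.15
tcp_pos: [0.5496, -0.2145, 0.0683]
tool_rot: [-1.277, 1.096, -1.1]
force: [-3.9, -3.5, 6.9]
width: 0.0159
```

Request:
step_arm:
  targets:
    - [[-0.00015,0.001,0,0,0.005],[-0.0003,0.002,0,0,0.005]]

```text
t: 12.35
tcp_pos: [0.5492, -0.2122, 0.0683]
tool_rot: [-1.277, 1.096, -1.099]
force: [-3.4, -2.1, 7.9]
width: 0.0157
```

Request:
step_arm:
  targets:
    - [[-0.00015,0.001,0,0,0.005],[-0.00015,0.001,0,0,0.005]]

```text
t: 12.55
tcp_pos: [0.5489, -0.2105, 0.0683]
tool_rot: [-1.276, 1.097, -1.098]
force: [-4.0, -0.3, 8.8]
width: 0.0156
```

Request:
step_arm:
  targets:
    - [[-0.00015,0.001,0,0,0.005],[-0.00015,0.001,0,0,0.005]]

```text
t: 12.75
tcp_pos: [0.5487, -0.2092, 0.0683]
tool_rot: [-1.276, 1.097, -1.098]
force: [-4.2, 1.6, 9.7]
width: 0.0155
```

Request:
step_arm:
  targets:
    - [[-0.00015,0.001,0,0,0.005],[-0.00015,0.001,0,0,0.005]]

```text
t: 12.95
tcp_pos: [0.5485, -0.2078, 0.0683]
tool_rot: [-1.276, 1.098, -1.097]
force: [-4.8, 2.3, 9.4]
width: 0.0153
```

Request:
step_arm:
  targets:
    - [[-0.0001,0.0007,0,0,0.005],[-0.0001,0.0007,0,0,0.005]]

```text
t: 13.15
tcp_pos: [0.5484, -0.2069, 0.0683]
tool_rot: [-1.275, 1.098, -1.097]
force: [-4.8, 3.8, 10.1]
width: 0.0154
```

Request:
step_arm:
  targets:
    - [[-0.0001,0.0007,0,0,0.005],[-0.0001,0.0007,0,0,0.005]]

```text
t: 13.35
tcp_pos: [0.5482, -0.2059, 0.0683]
tool_rot: [-1.275, 1.098, -1.097]
force: [-4.5, 3.4, 9.9]
width: 0.0153
```

```bash
python3 - <<'E'
from h import *
a=read_camera("wrist"); o=get_obs(); print(o["tcp_pos"],o["width"],o["force"])
b=cv2.imread("pics/w7.png")
k=lambda i:cv2.resize(i[170:300,200:320],None,fx=3.3,fy=4.2,interpolation=cv2.INTER_CUBIC)
cv2.imwrite("pics/w8.png",np.hstack([k(b),k(a)]))
E
```

```text
[ 0.54819759 -0.20588783  0.06828566] 0.015218114718683715 [-4.4036018   3.56326126  9.94300157]
```

View pics/w8.png

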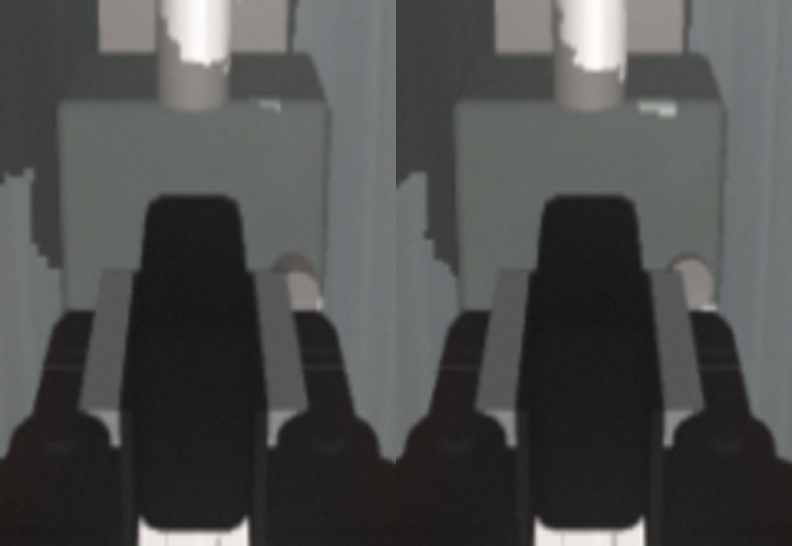

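Request:
step_arm:
  targets:
    - [[-0.0001,0.0007,0,0,0.005],[-0.0001,0.0007,0,0,0.005]]

```text
t: 13.6
tcp_pos: [0.5482, -0.2057, 0.0683]
tool_rot: [-1.276, 1.097, -1.097]
force: [-3.9, 2.5, 9.5]
width: 0.0153
```

Request:
step_arm:
  targets:
    - [[-0.0001,0.0007,0,0,0.005],[-0.0001,0.0007,0,0,0.005]]

```text
t: 13.8
tcp_pos: [0.5482, -0.2056, 0.0683]
tool_rot: [-1.276, 1.097, -1.098]
force: [-3.9, 0.2, 8.2]
width: 0.0153
```

The pull has fallen to about 0 and the slide no longer follows the command, so it is sitting at the notch's middle. Now I check it by camera.

```bash
python3 - <<'E'
from h import *
c=camera_info("wrist");a=read_camera("wrist"); o=get_obs(); print(o["tcp_pos"],o["width"],o["force"])
b=cv2.imread("pics/w7.png")
k=lambda i:cv2.resize(i[170:300,200:320],None,fx=3.3,fy=4.2,interpolation=cv2.INTER_CUBIC)
cv2.imwrite("pics/w9.png",np.hstack([k(b),k(a)]))
s=read_camera("scene"); t=read_camera("top")
cv2.imwrite("pics/s9.png",np.vstack([cv2.resize(s[140:225,130:265],(760,290),interpolation=cv2.INTER_CUBIC),cv2.resize(t[155:225,250:410],(760,300),interpolation=cv2.INTER_CUBIC)]))
cv2.imwrite("pics/t9.png",t); cv2.imwrite("pics/w9f.png",a); cv2.imwrite("pics/sc9.png",cv2.resize(s[140:225,130:265],None,fx=5.5,fy=5.5,interpolation=cv2.INTER_CUBIC))
E
```

```text
[ 0.54818041 -0.20558904  0.06830756] 0.015727883887545716 [-3.27970601 -0.22253705  8.11384682]
```

View pics/w9.png

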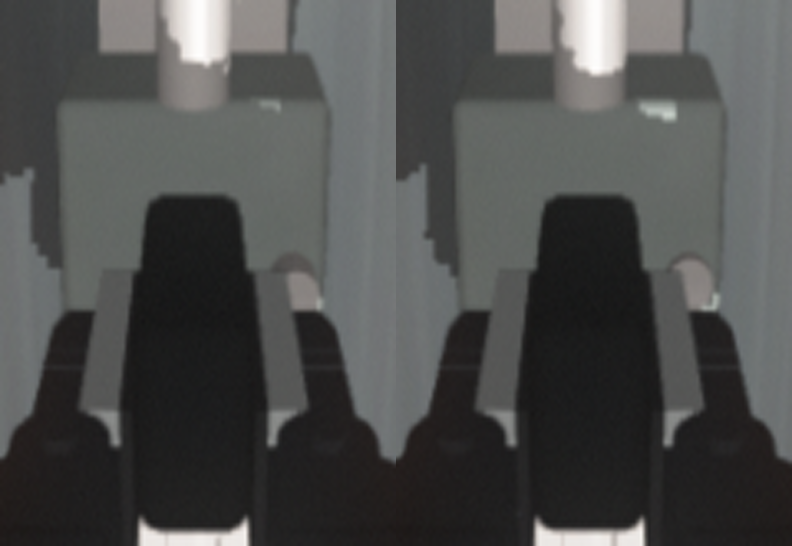

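View pics/sc9.png

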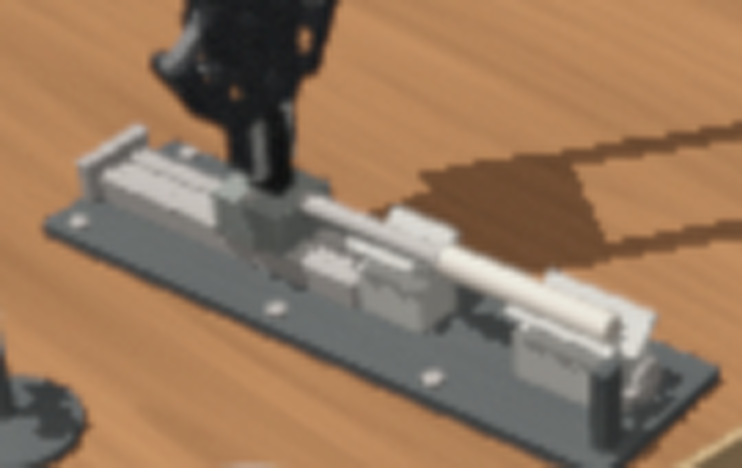

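View pics/s9.png

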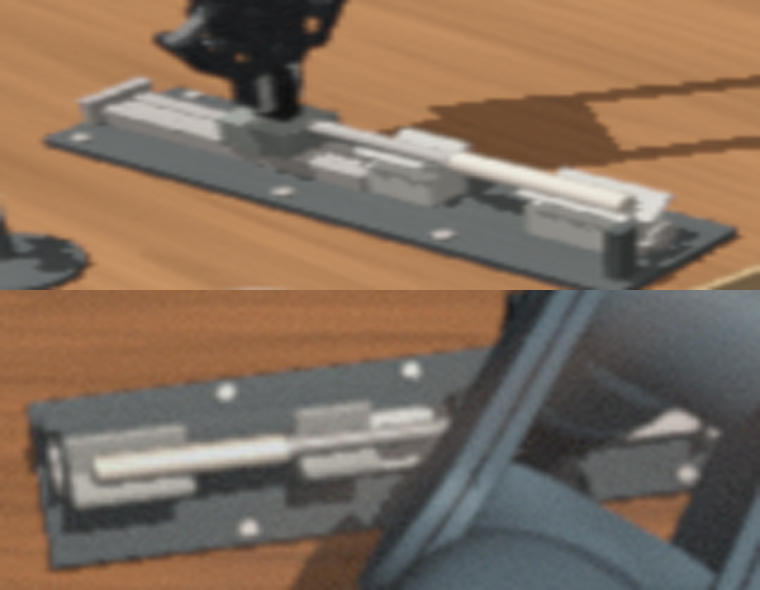

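View pics/w9f.png

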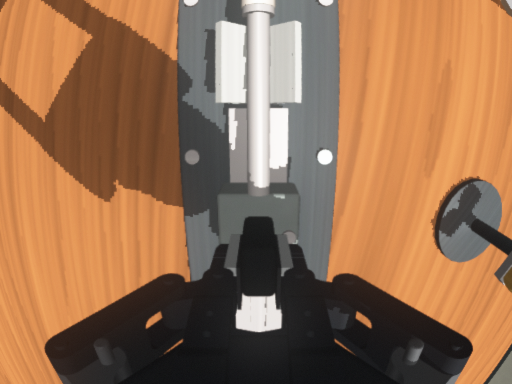

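```bash
python3 - <<'E'
import cv2,numpy as np
k=lambda i:cv2.resize(i[225:260,270:310],None,fx=9,fy=9,interpolation=cv2.INTER_NEAREST)
cv2.imwrite("pics/pin.png",np.hstack([k(cv2.imread("pics/w7.png")),k(cv2.imread("pics/w9f.png"))]))
E
```

```text
(no output)
```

View pics/pin.png

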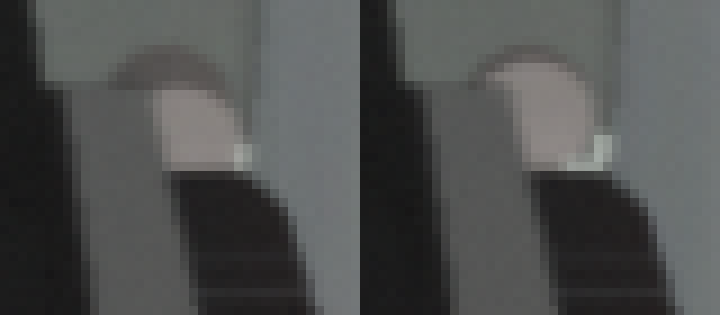

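Request:
step_arm:
  targets:
    - [[0,0,0,0,0.005],[0,0,0,0,0.005],[0,0,0,0,0.005]]

```text
t: 14.25
tcp_pos: [0.5482, -0.2056, 0.0683]
tool_rot: [-1.276, 1.097, -1.098]
force: [-4.0, 0.7, 9.1]
width: 0.0152
```

The pin's visible side shrank from about 4 px to 1 px and its cap moved up about 3 px, so the pin has dropped. The slide is still and the rod touches the pusher, so I'm handing in.

```bash
python3 -c "
from workcell import *
print(job_done())"
```

```text
the job is handed in; nothing more can be done
None
```

I took the thick, full-length rod out of the box and laid it in both V blocks. I then gripped the fin and slid it about 70 mm until the ball dropped into its notch. The job was handed in at about 14 s, still gripping the fin; no verdict was reported.

**Rod laid:** before feeding, the wrist camera put its middle at gauge y of about 91 mm and within 1 mm of the V's line. The pusher was well behind it.

**Ball in the notch:**
- The force along the feed went from about 2 N resisting to 3.8 N pulling ahead over about 6 mm of travel.
- It then fell to about 0 as the slide stopped following the commands. The 6 to 8 N resistance past the middle never appeared.
- The pin head is visibly lower beside the fin.

**Final hold:** the position was the same to 0.1 mm before and after 0.3 s of holding. The grip is set to 40 N, but I could not read the contact force on the fin itself. The finger opening reads 15.2 mm on the 16 mm fin, and the rod also read about 1.7 mm under its size. A steady side load of about 4 N and an upward one of 8 to 9 N stay on the gripper.

**Rod against the pusher:** the top and scene pictures show no gap, but I did not measure this distance to the millimetre.

**Disagreement:** taking the plate's outline as centred puts the gauge origin about 7 to 10 mm farther along y than the V blocks do. I used the V blocks.

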